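Open the guarded station and hold its dead-man plunger at half travel

ROBOT

A 6-joint arm with a two-finger parallel gripper is mounted at the origin on a cart in front of the work surface, level with it; the furniture and walls round the work are solid. World frame = base frame: x ahead of the robot, y to its left, z up, the work surface at z = 0. Lengths are in m, angles in rad, forces in N, time in s.
With the tool pointing down it reaches from about 0.375 to 0.975 m from the base axis. Payload 3.8 kg.
Tool frame: the origin (TCP) lies on the centre line of the jaws, within the pads' length; the fingertips stand 25 mm ahead of it and the grasp point (between the pads) lies 6 mm ahead of it; y points along the fingers, z is the direction in which the jaws open and shut, and the axes are right-handed (so a half turn about y gives the same grasp; the last joint's range is limited). The gripper opens to 85 mm and grips with 20 to 120 N. Pads are 22 mm wide; open, the fingers measure 114 mm over their backs; the gripper's body (76 mm by 85 mm) begins 54 mm behind the grasp point. The pads swing forward as they close: fully open they stand 13 mm farther back than shut.
Start: joints at [-1.298, 0.264, 1.604, -0, 1.274, -0.037], TCP at [0.206, -0.643, 0.256] pointing down, gripper open.
Joint ranges: [-2.63, 2.63], [-0.94, 2.18], [0.31, 2.57], [-1.31, 4.45], [0, 2.66], [-2.55, 2.55]. Speed limits (rad/s): [2.57, 2.57, 3.14, 3.14, 3.14, 3.14].

INTERFACE

Orientations are given as a rotation vector (axis times angle).
In Python, from workcell import bot gives the robot as it stands.
- The arm moves only by the shell command python3 -m jog 'ROWS' [FORCE]. ROWS is JSON, a list of rows, each a list of 5 numbers: the shift along the world's x, y, z in mm, then the turn about the world's z in degrees, then the finger opening in mm, from 0 to 85.4. A call has exactly 10 rows; each row is the pose to reach, as a shift and turn from the pose commanded when the call began; what a row does not reach only later rows make up. A row lasts 1/8 s, in which the tool goes at most 62.5 mm and 10.7 degrees, less where a joint would pass 70% of its speed; a pose out of reach is approached as far as the arm can. A call with a gripper value outside its range is refused whole. The fingers move at their own pace and stop on an object; FORCE is the grip in N (left out, the last holds). Time passes only in rows, so rows that repeat a pose let the fingers close, or fill a call up. It gives the time, the measured TCP pose, the force and the opening at its end, in the units of the state.
- bot.read_state(): the state, without advancing time (a new reading comes with each control period).
- bot.read_camera(name): name is "scene" or "top" or "wrist"; returns a dict with "pixels" (384x512x3 uint8, red, green, blue), "fx", "fy", "cx", "cy" (pixels), "R" (3x3) and "t" (3): a world point X has camera coordinates R X + t. Camera axes: x right, y down, z forward; pixel columns grow to the right and rows downward; lengths in m; the calibration is good to about 2 mm. A picture is of the moment at which its call begins. There is no depth.
- bot.finish_job(): hands the job in, once; it reports no verdict.
The state is a dict: "time": time; "q": joint angles; "joint_vel": joint speeds; "joint_torque": joint torques, N m; "tool_pos": TCP position; "tcp_rot": TCP orientation; "wrist_force": force on the tool from outside, world axes, zero at the start; "torque": the same for the moment, N m; "width": opening from 0.0 (shut) to 1.0 (fully open).
Only numpy, scipy, OpenCV 4.12 (cv2) and the standard library are available. Lean on these libraries where they do the work, as an engineer would, in place of code of your own. Each camera call takes 0.05 s, during which the arm holds its last target.

TASK

Pick up the wooden-handled scraper, push its blade into the slot under the front edge of the steel station's hinged cover and lever the cover open with the blade (not with the fingers), swinging it back until it leans well past upright. Lay the scraper flat on the table again and let go of it, then with the gripper press the spring-loaded plunger inside the station half way down, so that its cap is level with the little post beside it, never pushing it near the bottom of its travel, which trips the machine. Finish while still holding the plunger there; leave the other tools where they lie.

Things in the scene. Friction and masses are not known exactly. Their poses are not given: they have to be found in the camera images.
- station: Steel box fixed to the table, 100 mm deep (x), 96 mm wide (y), 60 mm high, walls 4 mm, with a hinged cover; feet at its sides reach 66 mm from the middle, a cable gland 34 mm out of the back. Origin: centre of its underside, on the table. x points from the slotted front to the hinged back, z up, y to the left seen from the front. The front wall's slot spans z = 46 mm up to the cover at 60 mm.
- slot (a point): Middle of the pry slot, on the outer front face, 53 mm above the table; axes as the station's. The slot is 56 mm wide and 14 mm high. Behind it the inside is free for 24 mm from the front face, then comes the plunger's cap, whose top is lower (z = 50 mm).
- hinge (a point): Middle of the cover's hinge line, at the top of the station's back, 62.5 mm above the table; the line runs along the station's y.
- cover: Flat steel cover, 100 mm from hinge to front edge, 94 mm wide, 4 mm thick, flush with the front face (no lip); underside at z = 60 mm when shut. Origin on the hinge line; its own x lies along the plate, the plate reaching to -x.
- cover_edge (a point): Middle of the cover's front edge, 100 mm from the hinge line.
- cover_angle (a joint): Opening of the cover: 0 shut, pi/2 upright, at most 2.3 rad (leaning back). Stiff hinge: about 0.1 Nm moves it (some 1 to 2 N at the front edge), and it stays where it is left.
- plunger: Spring-loaded dead-man plunger upright in the station: round flat steel cap 36 mm across, 8 mm thick. Origin: centre of the cap's top face. It stands 54 mm from the hinge and 46 mm behind the front face.
- plunger_top (a point): Centre of the plunger cap's top face: 50 mm above the table at rest, 38 mm at half travel.
- plunger_travel (a joint): How far the plunger is pressed: 0 up, 0.024 m fully down, 0.012 half way. It takes 3 N to start it, about 6.6 N at half way, 10 N at the bottom; it springs back when let go.
- post_top (a point): Top of the fixed steel gauge post, 10 mm thick, 31 mm to the left (y) of the plunger's axis, inside the station: 38 mm above the table, the height of the plunger's cap top at half travel.
- scraper: Loose scraper lying flat, 0.15 kg: wooden handle 110 mm long, 24 wide, 26 high; steel blade 85 mm long, 26 wide, 2.5 thick, half way up the handle (13 mm over its underside). Origin: on the underside below the balance point, 30 mm behind the handle's front, best gripped there across the 24 mm width. x points along the blade, z up.
- blade_tip (a point): Middle of the scraper blade's front edge: 115 mm ahead (x) of the scraper's origin, 13 mm above its underside.
- file: Bystander: flat file with a turned red handle, 239 mm long, 27 mm high, lying loose. Origin at its middle.
- chisel: Bystander: eight-sided steel chisel bar 154 mm long, 23 mm thick, lying loose. Origin at its middle.
- ball_hammer: Bystander: hammer with a wooden handle, 258 mm long, 45 mm high, lying loose. Origin at its middle.
- horseshoe: Bystander: horseshoe 118 by 124 mm, 9 mm high, fixed to the table. Origin at its middle.

How it is judged:
On the way, in this order (a step that is already met when the one before it is completed fails the run):
1. the cover is being lifted by the scraper, with no finger on it (value of joint cover_angle above 0.3 rad and contact force between scraper and cover above 0.05 N and contact force between the fingers and cover below 0.05 N), for 0.1 s.
2. the cover leans back past upright (value of joint cover_angle above 1.7 rad), for 0.2 s.
3. the scraper lies flat on the table, released (height (world z) of scraper below 0.008 m and angle between scraper's own z axis and vertical below 0.15 rad and linear speed of scraper below 0.02 m/s and contact force between the fingers and scraper below 0.05 N and contact force between scraper and station below 0.05 N), for 0.2 s.
At the end, for the whole second after the job is handed in: The gripper's fingers hold the plunger pressed by 8.5 to 15.5 mm (half travel is 12 mm), pushing on it with more than 2 N; the cover is open beyond 1.7 rad; the scraper lies flat and still on the table, touched by neither fingers nor station (all of step 3 and value of joint plunger_travel between 0.0085 and 0.0155 m and contact force between the fingers and plunger above 2 N and contact force between scraper and plunger below 0.05 N and value of joint cover_angle above 1.7 rad); the arm keeps its last pose, push and grip.
It fails at once if the plunger is pressed beyond 20 mm (trips) (value of joint plunger_travel above 0.02 m).
It fails at once if fingers push the cover while it is being opened (value of joint cover_angle between 0.03 and 1.7 rad and contact force between the fingers and cover above 0.5 N).
It fails at once if a bystander is shifted by more than 30 mm (distance of any of file, chisel, ball_hammer from where it was at the start of the episode above 0.03 m).
It also fails if it takes over 72 s, if anything falls off the work surface, if the arm or the gripper's body presses on something with over 40 N, if the wrist force passes 120 N, or if a joint passes its speed limit or range.

## Working session

There is one attempt and no reset: what is moved stays moved. The work goes in short steps, Python scripts to look and compute and a shell command to move; the robot and the scene stay as the last step left them, time stands still between calls to the robot, and variables do not carry over. Pictures are saved under pics/ and viewed, and the job is handed in when it is done.

```bash
ls; mkdir -p pics; cat > h.py <<'E'
import numpy as np,cv2
from workcell import bot
def snap(n,f,crop=None,s=1):
    c=bot.read_camera(n); np.savez('pics/'+f+'.npz',**c)
    im=c['pixels'][:,:,::-1]
    if crop: im=im[crop[1]:crop[3],crop[0]:crop[2]]
    if s!=1: im=cv2.resize(im,None,fx=s,fy=s,interpolation=cv2.INTER_CUBIC)
    cv2.imwrite('pics/'+f+'.png',im); return c
def ray(c,u,v,z):
    d=np.array([(u-c['cx'])/c['fx'],(v-c['cy'])/c['fy'],1.]);R=np.array(c['R']);t=np.array(c['t'])
    o=-R.T@t; d=R.T@d; return o+d*(z-o[2])/d[2]
def proj(c,X):
    p=np.array(c['R'])@np.array(X)+np.array(c['t']); return np.array([c['fx']*p[0]/p[2]+c['cx'],c['fy']*p[1]/p[2]+c['cy']])
E
python3 - <<'E'
from h import *
for n in ['scene','top','wrist']:
    c=snap(n,n+'0',s=1.5); print(n,-np.array(c['R']).T@np.array(c['t']),c['fx'])
print(bot.read_state())
E
```

```text
pics
scene [-0.29599027  0.65016083  0.621366  ] 461.19280846655937
top [0.29134622 0.0680364  1.3337733 ] 424.03417161051175
wrist [ 0.28346565 -0.61885932  0.37228836] 293.1490224280927
{'time': 0.15, 'q': array([-1.29788965e+00,  2.64574251e-01,  1.60509846e+00, -5.62273095e-06,
        1.27372830e+00, -3.68943705e-02]), 'joint_vel': array([-0.00191116, -0.00375751, -0.00490173, -0.00092498, -0.00048496,
       -0.00057253]), 'joint_torque': array([ 5.06509296e-04, -5.15908813e+01, -3.67960560e+01, -3.22008634e-05,
        8.00807291e-03, -3.64255493e-05]), 'tool_pos': array([ 0.20563862, -0.64233633,  0.25523134]), 'tcp_rot': array([-0.321035  ,  2.05632313, -2.05259037]), 'wrist_force': array([ 0.03180637, -0.50539123, -0.95097874]), 'torque': array([ 0.0482871 ,  0.03659272, -0.03205154]), 'width': 0.9995064752387477}
```

View pics/scene0.png

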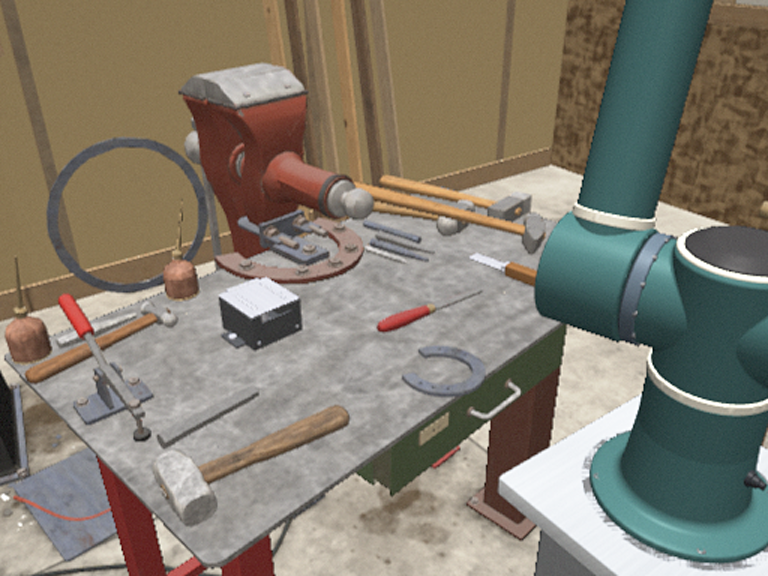

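View pics/top0.png

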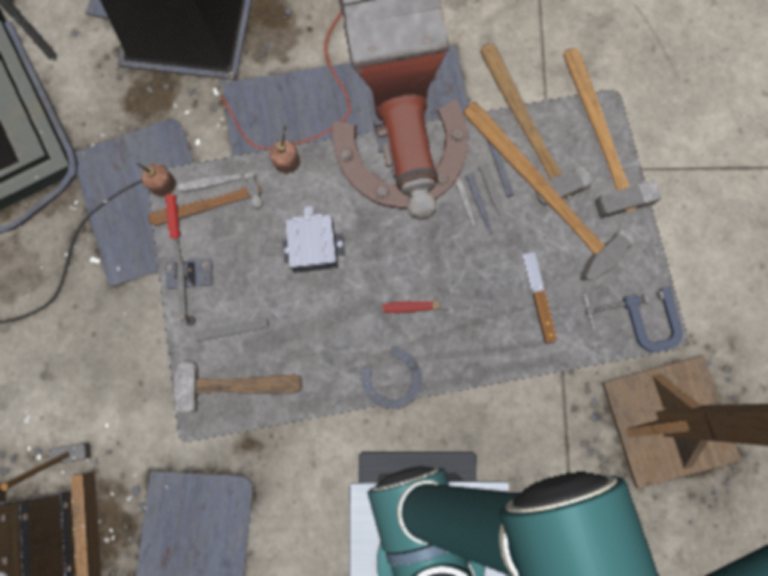

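View pics/wrist0.png

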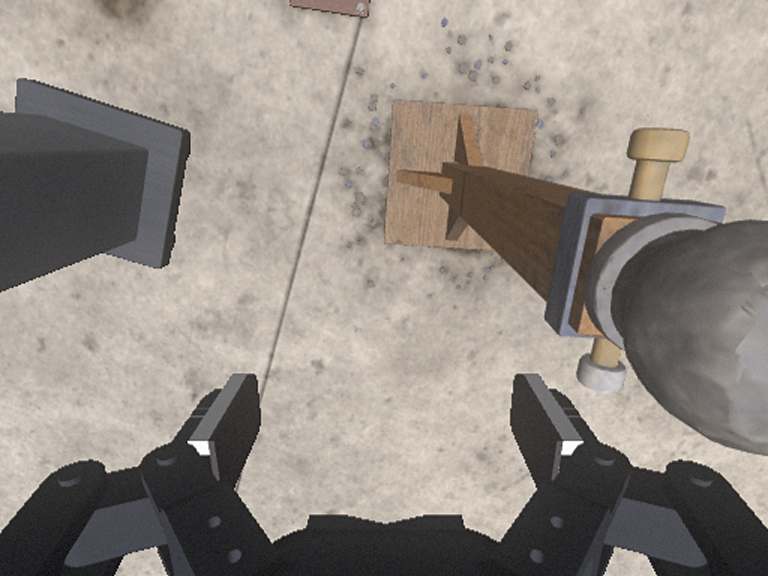

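```bash
cat > m.py <<'E'
from h import *
from scipy.spatial.transform import Rotation as Ro
c=dict(np.load('pics/top0.npz'))
im=c['pixels'].astype(int); hsv=cv2.cvtColor(c['pixels'],cv2.COLOR_RGB2HSV)
def comp(mask,box):
    m=np.zeros(mask.shape,np.uint8); x0,y0,x1,y1=box; m[y0:y1,x0:x1]=mask[y0:y1,x0:x1]
    n,l,s,ce=cv2.connectedComponentsWithStats(m); i=1+np.argmax(s[1:,4]); m=(l==i).astype(np.uint8)
    cn=cv2.findContours(m,cv2.RETR_EXTERNAL,cv2.CHAIN_APPROX_NONE)[0][0]
    return cv2.minAreaRect(cn),ce[i],s[i]
def show(name,r,z):
    b=cv2.boxPoints(r[0]); P=np.array([ray(c,u,v,z)[:2] for u,v in b])
    print(name,r[2],'px',b.round(1).tolist()); print('  corners',P.round(4).tolist(),'cent',ray(c,*r[1],z)[:2].round(4),
     'sides',np.linalg.norm(P[0]-P[1]).round(4),np.linalg.norm(P[1]-P[2]).round(4),'ang',[np.degrees(np.arctan2(*(P[i+1]-P[i])[::-1])).round(1) for i in (0,1)])
bright=(im.min(2)>150)
r=comp(((hsv[...,1]>110)&(hsv[...,0]<20)).astype(np.uint8),(345,185,380,232)); show('handle',r,.026)
r=comp(bright.astype(np.uint8),(340,160,370,200)); show('blade',r,.014)
r=comp(bright.astype(np.uint8),(180,135,235,185)); show('cover',r,.064)
s=bot.read_state();R=Ro.from_rotvec(s['tcp_rot']).as_matrix();print(R.round(3))
E
python3 m.py; python3 - <<'E'
from h import *
c=dict(np.load('pics/top0.npz'));im=c['pixels'][:,:,::-1]
a=cv2.resize(im[130:190,175:245],None,fx=8,fy=8,interpolation=cv2.INTER_CUBIC)
b=cv2.resize(im[155:235,335:385],None,fx=6,fy=6,interpolation=cv2.INTER_CUBIC)
o=np.zeros((480,870,3),np.uint8);o[:,:560]=a;o[:,565:865]=b;cv2.imwrite('pics/crop.png',cv2.resize(o,(790,436)))
E
```

```text
handle [356 195  14  33 223] px [[355.70001220703125, 195.8000030517578], [362.1000061035156, 194.1999969482422], [370.1000061035156, 226.1999969482422], [363.70001220703125, 227.8000030517578]]
  corners [[0.5298, -0.2261], [0.5346, -0.2462], [0.4339, -0.2653], [0.4292, -0.2455]] cent [ 0.4816 -0.2458] sides 0.0207 0.1025 ang [np.float64(-76.5), np.float64(-169.3)]
blade [348 168  14  26 237] px [[347.29998779296875, 169.1999969482422], [356.8999938964844, 166.8000030517578], [363.29998779296875, 192.1999969482422], [353.6000061035156, 194.60000610351562]]
  corners [[0.6188, -0.2065], [0.6264, -0.2377], [0.5434, -0.2534], [0.536, -0.2225]] cent [ 0.5828 -0.2293] sides 0.0321 0.0845 ang [np.float64(-76.4), np.float64(-169.3)]
cover [ 190  137   33   41 1039] px [[187.1999969482422, 138.60000610351562], [219.10000610351562, 135.39999389648438], [223.0, 174.1999969482422], [191.0, 177.39999389648438]]
  corners [[0.7109, 0.2994], [0.7201, 0.1993], [0.5951, 0.1863], [0.5861, 0.2847]] cent [0.6455 0.2393] sides 0.1006 0.1257 ang [np.float64(-84.8), np.float64(-174.1)]
[[-0.952 -0.     0.305]
 [-0.305  0.002 -0.952]
 [-0.    -1.    -0.002]]
```

View pics/crop.png

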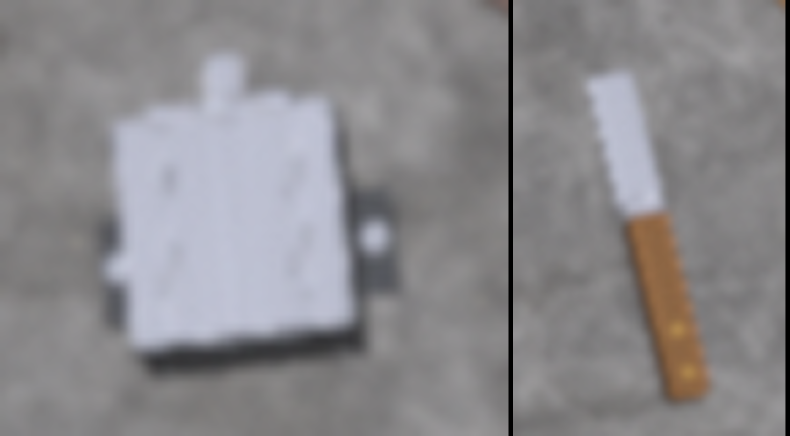

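```bash
python3 - <<'E'
from h import *
c=dict(np.load('pics/top0.npz'))
k=790/870*8
P=[]
for u,v in [(133,350),(355,330),(330,98),(115,120)]:
    p=ray(c,175+u/k-.5+.06,130+v/k-.5+.06,.064)[:2];P.append(p);print(p.round(4))
P=np.array(P)
for i in range(4): d=P[(i+1)%4]-P[i]; print(np.linalg.norm(d).round(4),np.degrees(np.arctan2(d[1],d[0])).round(1))
print('cent',P.mean(0))
c=snap('scene','s1',(140,180,215,235),10)
E
```

```text
[0.585 0.279]
[0.5926 0.1851]
[0.6951 0.1964]
[0.6864 0.2888]
0.0943 -85.4
0.1031 6.3
0.0928 95.4
0.1019 -174.5
cent [0.63974997 0.23732315]
```

View pics/s1.png

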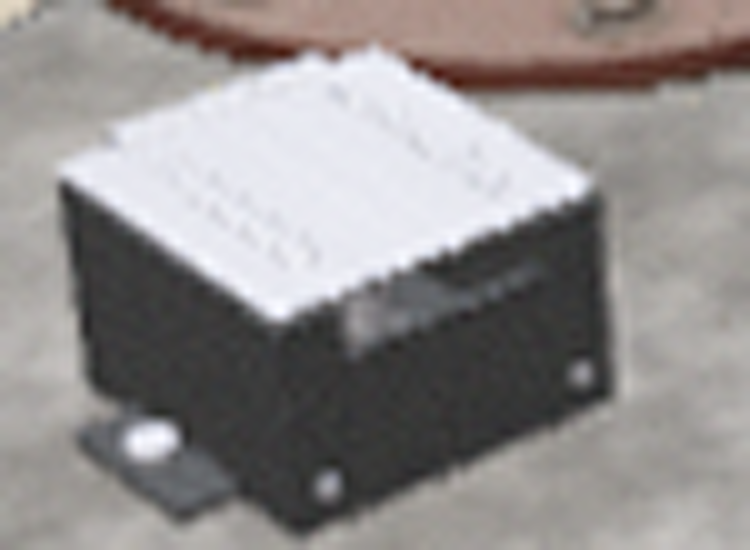

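```bash
python3 - <<'E'
from h import *
c=dict(np.load('pics/s1.npz'))
for u,v in [(275,318),(597,190),(62,182)]:
    print(ray(c,140+u/10-.5,180+v/10-.5,.064).round(4))
for u,v in [(300,535),(612,395)]:
    print('bot',ray(c,140+u/10-.5,180+v/10-.5,.0).round(4))
E
```

```text
[0.5827 0.2779 0.064 ]
[0.5911 0.1863 0.064 ]
[0.6739 0.291  0.064 ]
bot [0.5868 0.2762 0.    ]
bot [0.5977 0.183  0.    ]
```

```bash
python3 -m jog '[[30,40,10,0,85],[65,85,10,0,85],[100,130,0,-2,85],[135,180,-10,-3,85],[170,225,-20,-5,85],[205,270,-40,-6,85],[240,315,-60,-7,85],[270,355,-80,-7.3,85],[295,390,-96,-7.3,85],[303,400,-106,-7.3,85]]'
python3 - <<'E'
from h import *
c=snap('wrist','w1',s=1.5)
E
```

```text
time: 1.45
tool_pos: [0.5093, -0.2406, 0.1491]
tcp_rot: [-0.199, 2.126, -2.124]
wrist_force: [0.6, -0.0, -0.4]
width: 0.996
```

View pics/w1.png

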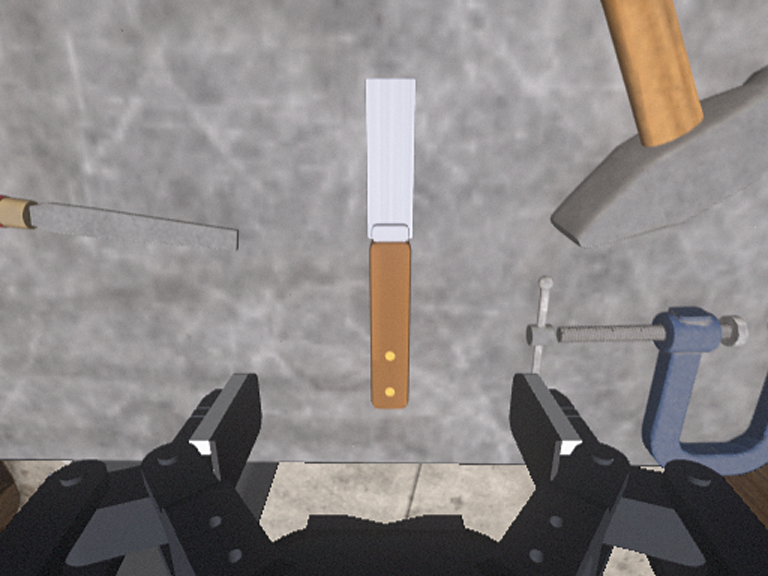

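```bash
python3 - <<'E'
from h import *
c=dict(np.load('pics/w1.npz'))
def r(u,v,z): return ray(c,(u+.5)/1.5-.5,(v+.5)/1.5-.5,z).round(4)
a=r(390,79,.014);b=r(390,241,.026);e=r(390,408,.026)
print(a,b,e,np.linalg.norm(a-b),np.linalg.norm(b-e))
d=(a-e)[:2];d/=np.linalg.norm(d);print(np.degrees(np.arctan2(d[1],d[0])),'origin',b[:2]-.03*d,a[:2]-.115*d)
s=bot.read_state();from scipy.spatial.transform import Rotation as Ro
z=Ro.from_rotvec(s['tcp_rot']).as_matrix()[:,2];print(np.degrees(np.arctan2(z[1],z[0]))+90,s['tool_pos'])
E
```

```text
[ 0.6207 -0.2233  0.014 ] [ 0.5388 -0.2389  0.026 ] [ 0.4331 -0.2592  0.026 ] 0.0842316448848057 0.10763168678414359
10.833410127354407 origin [ 0.50933467 -0.24453862] [ 0.50774955 -0.24491472]
10.595496343292965 [ 0.50907577 -0.24031025  0.14803579]
```

```bash
python3 -m jog '[[0,-2,-40,0,60],[0,-2,-85,0,60],[0,-2,-110,0,60],[0,-2,-121,0,55],[0,-2,-121,0,50],[0,-2,-121,0,10],[0,-2,-121,0,10],[0,-2,-121,0,10],[0,-2,-121,0,10],[0,-2,-121,0,10]]' 110
python3 - <<'E'
from h import *
c=snap('wrist','w2',s=1.5);print(bot.read_state())
E
```

```text
time: 2.75
tool_pos: [0.5102, -0.2458, 0.0314]
tcp_rot: [-0.191, 2.122, -2.127]
wrist_force: [-1.6, -0.6, 6.5]
width: 0.258
{'time': 2.8, 'q': array([-4.92686858e-01,  2.99821111e-01,  2.02075014e+00, -3.66056259e-04,
        8.17456847e-01,  8.95791888e-01]), 'joint_vel': array([-0.00132275, -0.00015431, -0.00037571, -0.00139724,  0.00117538,
        0.00063263]), 'joint_torque': array([  0.52275768, -41.3952291 , -26.07707977,   0.14592995,
        -0.33253723,  -0.05955362]), 'tool_pos': array([ 0.51022954, -0.24575041,  0.03138621]), 'tcp_rot': array([-0.19145715,  2.12216065, -2.12682861]), 'wrist_force': array([-0.96788977, -0.35201448,  7.03582208]), 'torque': array([ 0.03016008,  0.22086577, -0.05395625]), 'width': 0.2569834408097167}
```

View pics/w2.png

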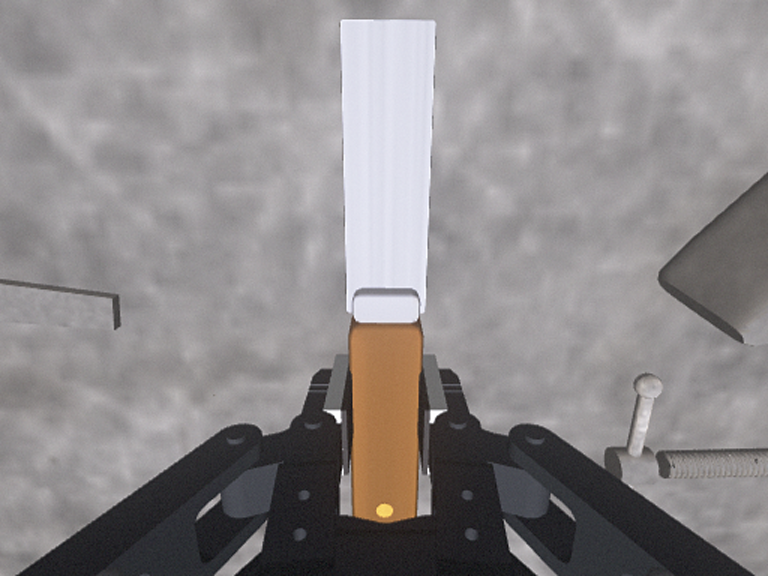

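```bash
python3 - <<'E'
from h import *
c=dict(np.load('pics/top0.npz'))
for n,u,v,z in [('hamhandle end',300,384,.03),('hamhead',178,388,.045),('handle at head',197,385,.03),('chisel R',268,322,.02),('horseshoe L',362,378,.005),('horseshoe top',395,350,.005),('file red L',384,307,.027),('clamp tip',188,322,.03),('clamp handle red',172,200,.05)]:
    print(n,ray(c,u/1.5,v/1.5,z).round(3))
c=snap('scene','s2',(0,180,330,384),2.4)
s=dict(np.load('pics/scene0.npz'))
for x in [(.4456,.2185,.04),(.4456,.2185,0),(.366,.211,.04),(.366,.211,0)]: print(proj(c,x),(proj(c,x)-[0,180])*2.4)
E
```

```text
hamhandle end [0.348 0.258 0.03 ]
hamhead [0.342 0.501 0.045]
handle at head [0.348 0.468 0.03 ]
chisel R [0.477 0.329 0.02 ]
horseshoe L [0.36  0.133 0.005]
horseshoe top [0.417 0.064 0.005]
file red L [0.505 0.086 0.027]
clamp tip [0.478 0.493 0.03 ]
clamp handle red [0.736 0.533 0.05 ]
[219.79524584 237.82071854] [527.50859002 138.7697245 ]
[220.58424117 252.42782701] [529.40217881 173.82678483]
[242.74309808 253.752443  ] [582.5834354 177.0058632]
[243.12913672 268.82879542] [583.50992812 213.18910901]
```

View pics/s2.png

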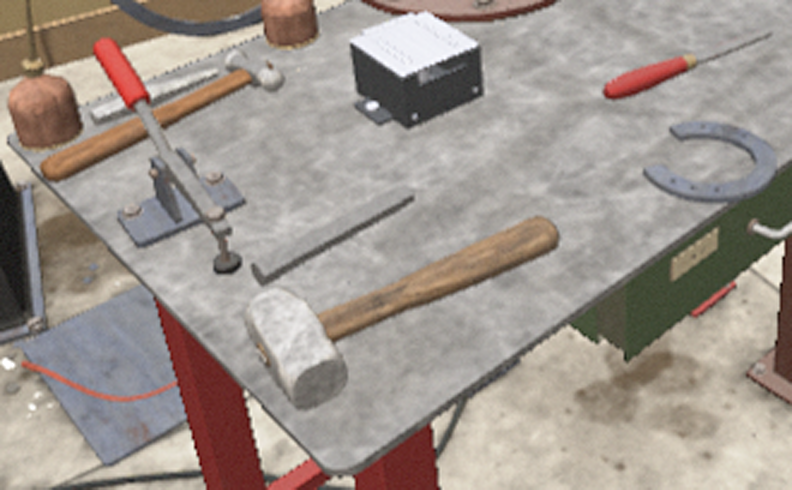

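```bash
python3 -m jog '[[0,0,40,0,10],[0,30,90,0,10],[-10,85,100,-1,10],[-20,140,100,-2,10],[-30,195,100,-3,10],[-40,250,100,-4,10],[-50,305,100,-5,10],[-58,360,100,-5.3,10],[-63,410,100,-5.3,10],[-63,450,95,-5.3,10]]'
python3 -m jog '[[0,10,-10,0,10],[0,13,-30,0,10],[0,13,-45,0,10],[0,13,-53,0,10],[0,13,-53,0,10],[0,13,-53,0,10],[0,13,-53,0,10],[0,13,-53,0,10],[0,13,-53,0,10],[0,13,-53,0,10]]'
python3 - <<'E'
from h import *
c=snap('wrist','w3',s=1.5);c=snap('scene','s3',(110,150,310,300),4);c=snap('top','t3',(150,110,270,220),6)
E
```

```text
time: 4.1
tool_pos: [0.4455, 0.2073, 0.1251]
tcp_rot: [-0.097, 2.174, -2.173]
wrist_force: [0.1, -0.1, -0.9]
width: 0.253
time: 5.35
tool_pos: [0.4458, 0.2182, 0.0714]
tcp_rot: [-0.098, 2.175, -2.175]
wrist_force: [0.3, 0.4, -1.7]
width: 0.254
```

View pics/w3.png

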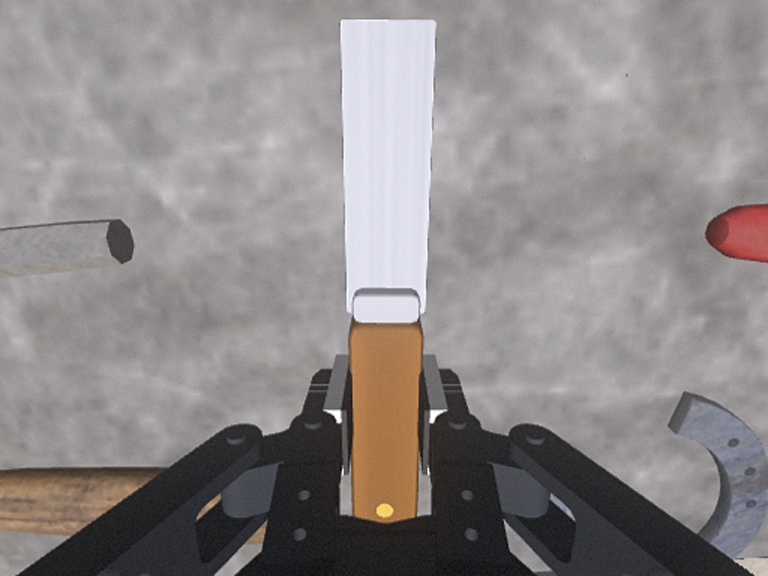

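View pics/s3.png

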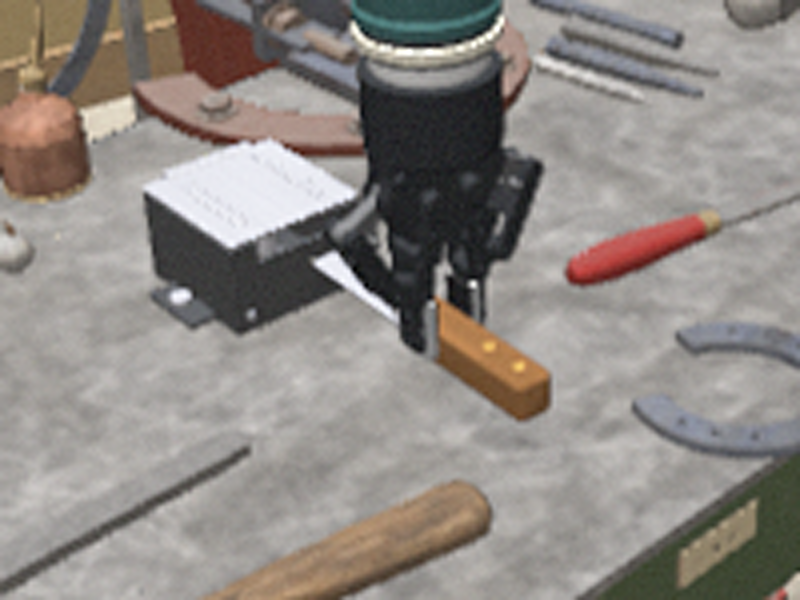

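View pics/t3.png

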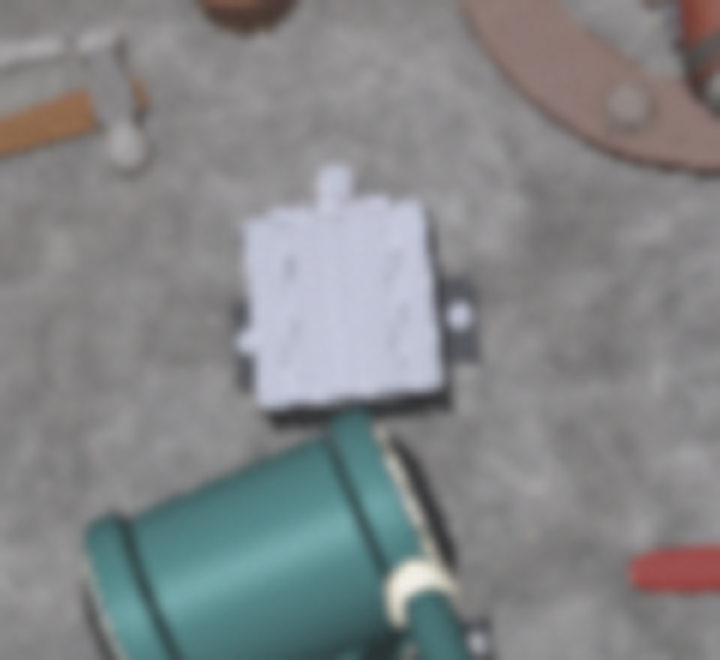

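```bash
python3 - <<'E'
from h import *
w=dict(np.load('pics/w3.npz'));print(ray(w,(388.5)/1.5-.5,20.5/1.5-.5,.0544))
s=dict(np.load('pics/s3.npz'))
a=np.radians(5.3);d=np.array([np.cos(a),np.sin(a),0]);n=np.array([-d[1],d[0],0])
tip=np.array([.4458,.2182,.053])+.113*d;print(tip)
for k in (-.013,0,.013): print((proj(s,tip+k*n)+.5-[110,150])*4)
o=np.array([.588,.232,0])
for y in(-.028,.028):
  for z in (.046,.06): print('slot',y,z,(proj(s,o+y*n+[0,0,z])+.5-[110,150])*4)
E
python3 - <<'E'
import numpy as np,cv2
c=np.load('pics/s3.npz');im=c['pixels'][:,:,::-1][185:235,140:220]
cv2.imwrite('pics/s3c.png',cv2.resize(im,None,fx=9,fy=9,interpolation=cv2.INTER_CUBIC))
E
```

```text
[0.55805645 0.226367   0.0544    ]
[0.55831689 0.22863788 0.053     ]
[343.44046297 247.1689292 ]
[325.36104069 254.67439673]
[307.03541077 262.28207458]
slot -0.028 0.046 [335.899251   230.27474972]
slot -0.028 0.06 [334.24539752 210.57077559]
slot 0.028 0.046 [258.28442719 261.91590915]
slot 0.028 0.06 [256.104982   241.83258646]
```

View pics/s3c.png

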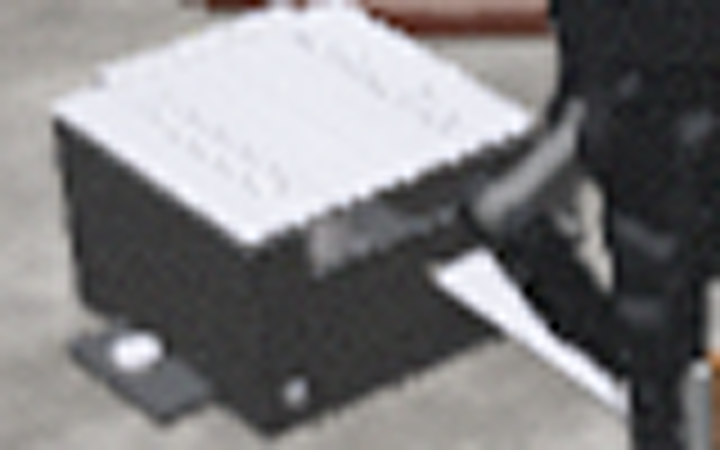

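```bash
python3 -m jog '[[8,0.7,0,0,10],[16,1.5,0,0,10],[22,2,0,0,10],[27,2.5,0,0,10],[32,3,0,0,10],[36,3.3,0,0,10],[40,3.7,0,0,10],[44,4,0,0,10],[48,4.5,0,0,10],[48,4.5,0,0,10]]'
python3 - <<'E'
from h import *
c=snap('scene','s4',(110,150,310,300),4);print(bot.read_state()['wrist_force'])
E
```

```text
time: 6.75
tool_pos: [0.4942, 0.2227, 0.0714]
tcp_rot: [-0.097, 2.175, -2.175]
wrist_force: [0.2, -0.8, -0.7]
width: 0.255
[ 0.72093207 -0.06045425 -1.13367216]
```

View pics/s4.png

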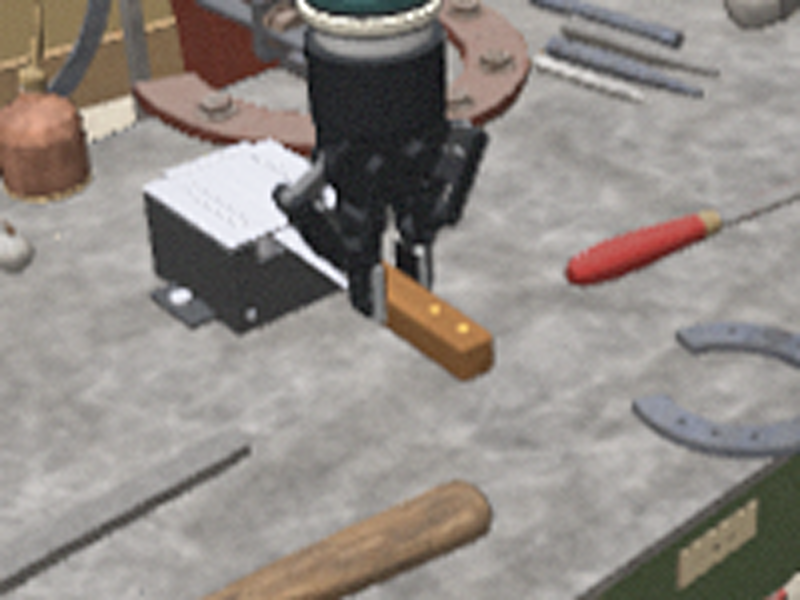

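```bash
python3 -m jog '[[0,0,6,0,10],[2,0.2,15,0,10],[3.5,0.3,22,0,10],[5,0.5,29.4,0,10],[8,0.8,37,0,10],[11,1,44,0,10],[14.6,1.4,51.3,0,10],[20,1.9,58,0,10],[25,2.4,64,0,10],[30,2.8,69,0,10]]'
python3 - <<'E'
from h import *
c=snap('scene','s5',(110,130,310,280),4);print(bot.read_state()['wrist_force'])
E
```

```text
time: 8.05
tool_pos: [0.5243, 0.2256, 0.1408]
tcp_rot: [-0.098, 2.175, -2.175]
wrist_force: [-0.3, 1.0, -2.4]
width: 0.252
[-0.38400764  0.49557006 -1.26904054]
```

View pics/s5.png

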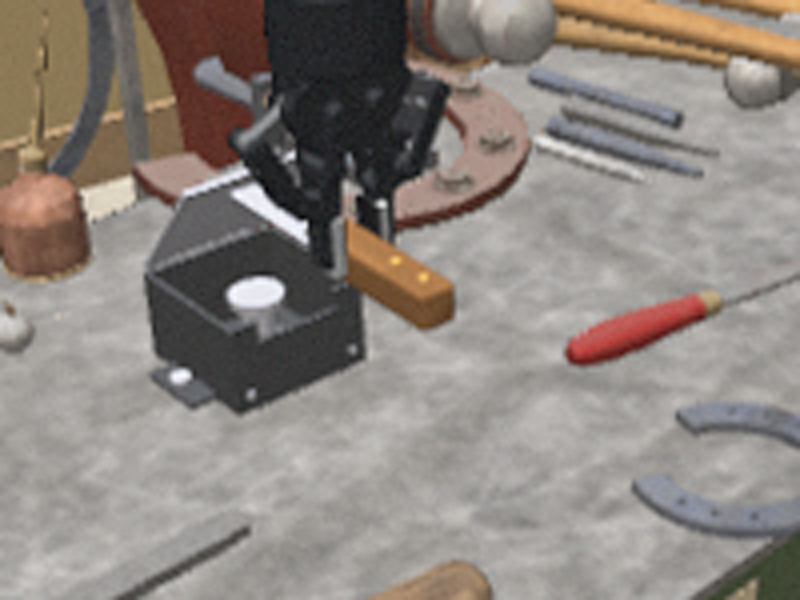

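```bash
python3 -m jog '[[10,0.9,7,0,10],[20.7,1.9,12.9,0,10],[32,3,16.5,0,10],[43.8,4.1,18.8,0,10],[56,5.2,19,0,10],[68,6.4,17.7,0,10],[79,7.4,14.5,0,10],[90,8.4,9.5,0,10],[90,8.4,9.5,0,10],[90,8.4,9.5,0,10]]'
python3 - <<'E'
from h import *
c=snap('scene','s6',(110,130,310,280),4);print(bot.read_state()['wrist_force'])
E
```

```text
time: 9.35
tool_pos: [0.6135, 0.2337, 0.1493]
tcp_rot: [-0.099, 2.176, -2.176]
wrist_force: [0.5, -0.5, -1.1]
width: 0.258
[-0.69335508 -0.46918756 -1.75619918]
```

View pics/s6.png

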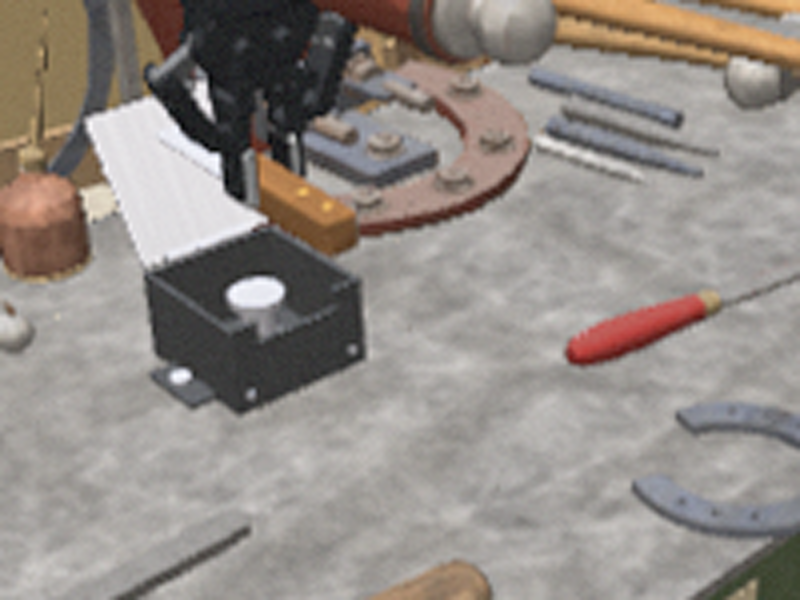

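```bash
python3 -m jog '[[-25,-2.4,0,0,10],[-70,-6,0,0,10],[-115,-20,0,0,10],[-150,-40,-10,0,10],[-168,-54,-40,0,10],[-168,-54,-75,0,10],[-168,-54,-100,0,10],[-168,-54,-110,0,10],[-168,-54,-113,0,10],[-168,-54,-113,0,10]]'
python3 - <<'E'
from h import *
c=snap('scene','s7',(80,150,340,345),3);print(bot.read_state()['wrist_force'])
E
```

```text
time: 10.65
tool_pos: [0.4466, 0.1801, 0.0376]
tcp_rot: [-0.096, 2.175, -2.174]
wrist_force: [0.4, 0.1, -1.8]
width: 0.253
[ 0.14771476  1.47635627 -0.91735181]
```

View pics/s7.png

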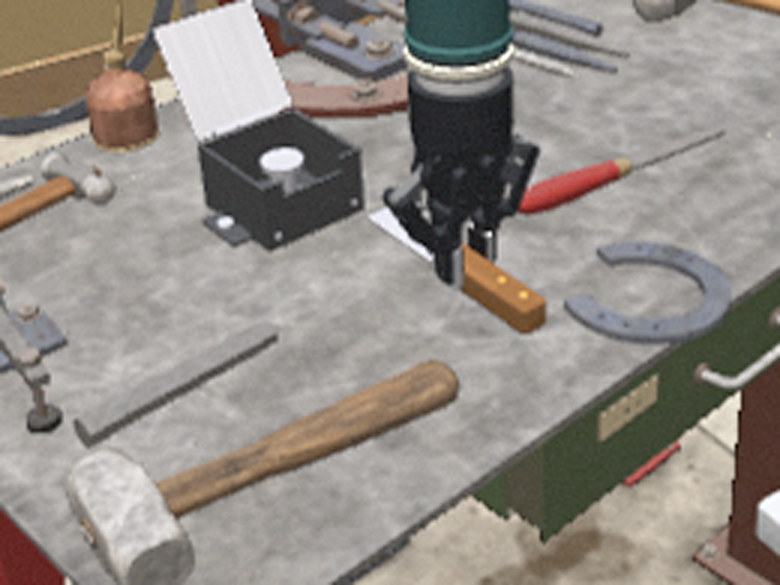

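```bash
python3 -m jog '[[0,0,-3,0,10],[0,0,-5,0,10],[0,0,-6,0,10],[0,0,-6,0,10],[0,0,-6,0,26],[0,0,-6,0,32],[0,0,-6,0,44],[0,0,-6,0,50],[0,0,-6,0,50],[0,0,-6,0,50]]' 20
python3 -m jog '[[0,0,0,0,50],[0,0,15,0,50],[0,0,35,0,50],[0,0,60,0,50],[0,0,85,0,40],[0,0,100,0,30],[0,0,110,0,15],[0,0,115,0,0],[0,0,115,0,0],[0,0,115,0,0]]' 60
python3 - <<'E'
from h import *
c=snap('scene','s8',(80,150,340,345),3);c=snap('wrist','w8',s=1.5);print(bot.read_state())
E
```

```text
time: 11.95
tool_pos: [0.4458, 0.1798, 0.0308]
tcp_rot: [-0.098, 2.175, -2.175]
wrist_force: [0.4, -0.2, 0.5]
width: 0.59
time: 13.2
tool_pos: [0.4452, 0.1797, 0.1449]
tcp_rot: [-0.1, 2.176, -2.177]
wrist_force: [-0.2, 1.2, 0.2]
width: 0.0
{'time': 13.3, 'q': array([ 3.31621465e-01, -5.10975917e-03,  2.12372478e+00,  8.77715111e-06,
        1.02447501e+00,  1.81258736e+00]), 'joint_vel': array([-3.47132268e-04,  1.38986225e-03, -8.54373183e-04,  1.47818541e-03,
       -9.97196246e-04, -1.90948867e-05]), 'joint_torque': array([ 1.37778734e-03, -3.26246345e+01, -3.28664768e+01,  2.96051658e-04,
        4.72743443e-03,  1.15739277e-05]), 'tool_pos': array([0.44528153, 0.17966456, 0.14500666]), 'tcp_rot': array([-0.09936839,  2.17566816, -2.17657491]), 'wrist_force': array([ 0.23666596,  0.25036899, -1.02043677]), 'torque': array([-0.01291982,  0.0269802 , -0.02045116]), 'width': -0.0006383937012176241}
```

View pics/s8.png

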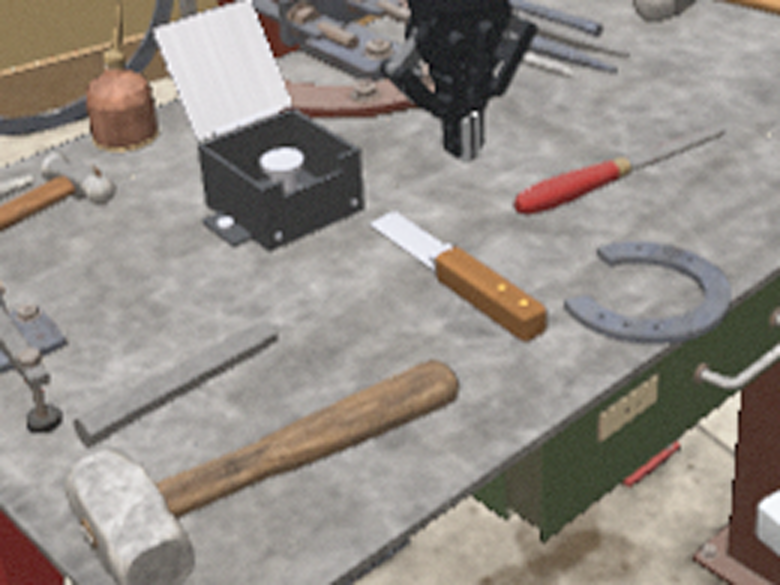

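View pics/w8.png

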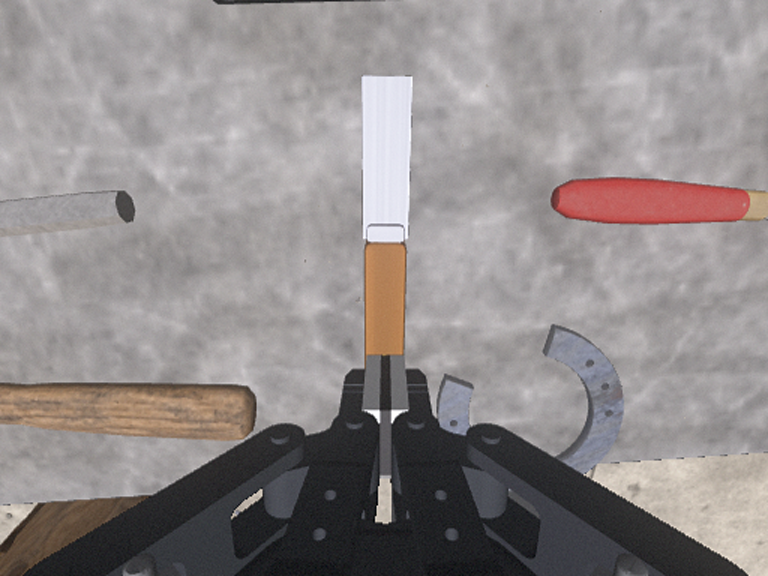

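```bash
python3 - <<'E'
from h import *
c=dict(np.load('pics/s8.npz'))
im=c['pixels'];b=(im.min(2)>170).astype(np.uint8);m=np.zeros_like(b);m[195:212,160:190]=b[195:212,160:190]
n,l,s,ce=cv2.connectedComponentsWithStats(m);print(s,ce)
i=1+np.argmax(s[1:,4]);print('cap scene',ray(c,*ce[i],.05).round(4))
for z in (.11,.115,.12,.125,.13): print(z,(proj(c,(.4453,.1797,z))+.5-[80,150])*3)
t=snap('top','t8',(180,120,250,190),8)
E
```

```text
[[     0      0    512    384 196522]
 [   167    199     14      8     86]] [[255.53587893 191.49508452]
 [173.51162791 202.73255814]]
cap scene [0.6329 0.2368 0.05  ]
0.11 [461.79870963 168.15109582]
0.115 [461.58981412 162.24784809]
0.12 [461.37992055 156.31639608]
0.125 [461.16902177 150.35653717]
0.13 [460.95711053 144.36806681]
```

View pics/t8.png

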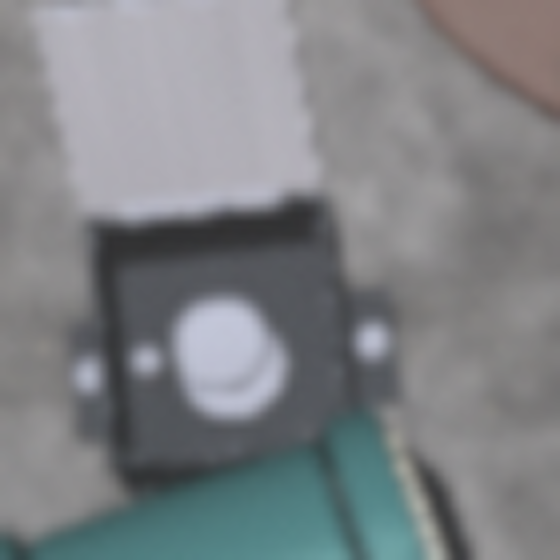

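```bash
python3 -m jog '[[30,9,0,0,0],[70,21,0,0,0],[110,33,0,0,0],[150,45,0,0,0],[180,54,0,0,0],[188.5,57,0,0,0],[188.5,57,-25,0,0],[188.5,57,-45,0,0],[188.5,57,-50,0,0],[188.5,57,-50,0,0]]'
python3 - <<'E'
from h import *
c=snap('scene','s9',(130,150,230,225),8);F=[]
print(bot.read_state()['tool_pos'])
for i in range(4): bot.read_camera('wrist');F.append(bot.read_state()['wrist_force'])
print(np.round(F,2))
E
```

```text
time: 14.6
tool_pos: [0.6335, 0.2366, 0.0952]
tcp_rot: [-0.099, 2.176, -2.176]
wrist_force: [-0.1, -0.2, 0.4]
width: 0.002
[0.63422713 0.23684156 0.09614362]
[[ 0.1   0.24  0.  ]
 [-0.8  -0.62  0.53]
 [ 0.11  0.7  -0.45]
 [ 1.14  0.26 -0.35]]
```

View pics/s9.png

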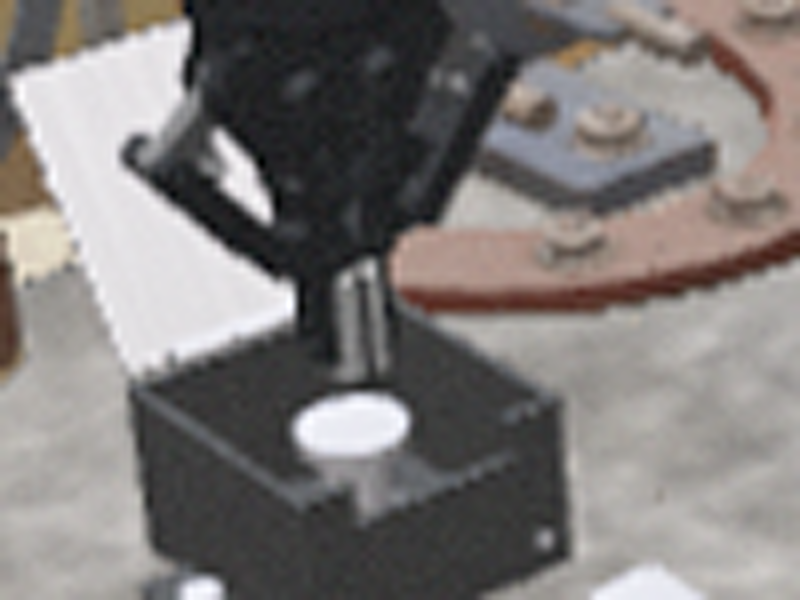

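```bash
python3 -m jog '[[0,0,-8,0,0],[0,0,-14,0,0],[0,0,-17,0,0],[0,0,-19,0,0],[0,0,-21,0,0],[0,0,-23,0,0],[0,0,-25,0,0],[0,0,-25,0,0],[0,0,-25,0,0],[0,0,-25,0,0]]'
cat > f.py <<'E'
from h import *
import sys
c=snap('scene',sys.argv[1],(130,150,230,225),8);F=[];P=[]
for i in range(12): bot.read_camera('wrist');s=bot.read_state();F.append(s['wrist_force']);P.append(s['tool_pos'])
print(np.mean(F,0).round(2),np.std(F,0).round(2),np.mean(P,0).round(4),s['time'])
E
python3 f.py s10
```

```text
time: 16.1
tool_pos: [0.6343, 0.2369, 0.071]
tcp_rot: [-0.098, 2.175, -2.175]
wrist_force: [-1.3, -1.4, 3.4]
width: -0.002
[-1.59 -0.54  3.72] [0.47 0.33 0.61] [0.6343 0.2368 0.0708] 16.75
```

View pics/s10.png

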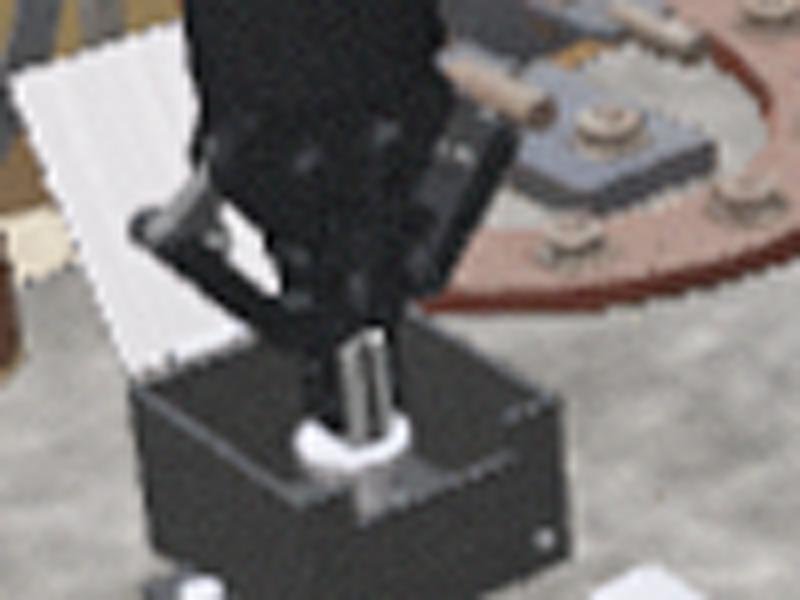

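```bash
python3 -m jog '[[0,0,-1.5,0,0],[0,0,-3,0,0],[0,0,-4.5,0,0],[0,0,-6,0,0],[0,0,-7,0,0],[0,0,-8,0,0],[0,0,-8,0,0],[0,0,-8,0,0],[0,0,-8,0,0],[0,0,-8,0,0]]'
python3 f.py s11
```

```text
time: 18.0
tool_pos: [0.6343, 0.2369, 0.0631]
tcp_rot: [-0.098, 2.175, -2.175]
wrist_force: [-2.8, -0.7, 6.6]
width: 0.001
[-2.52 -0.99  6.13] [0.46 0.55 0.41] [0.6343 0.2369 0.0631] 18.65
```

View pics/s11.png

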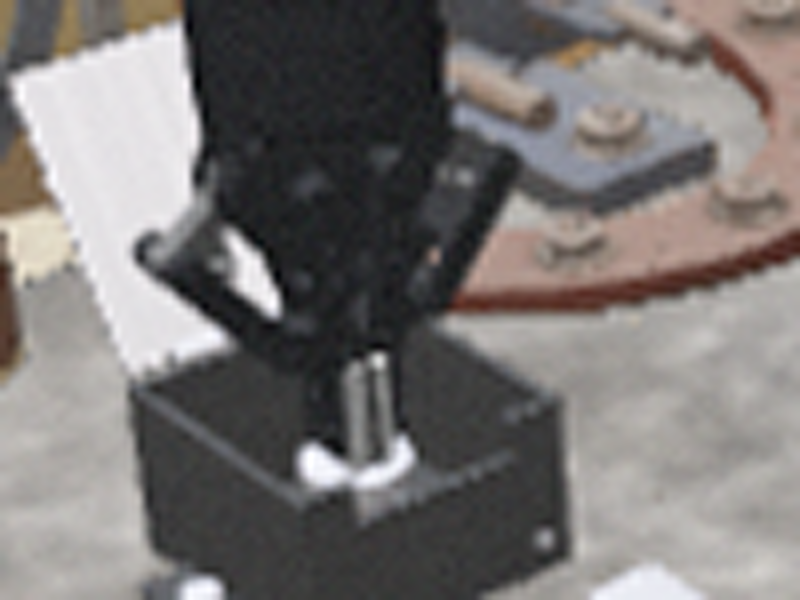

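```bash
python3 - <<'E'
from h import *
c=dict(np.load('pics/s8.npz'))
a=np.radians(5.4);d=np.array([np.cos(a),np.sin(a),0]);n=np.array([-d[1],d[0],0]);h=np.array([.588,.232,.0625])+.1*d
for th in (1.6,1.7,1.8,1.9,2.0,2.1,2.2): print(th,[((proj(c,h+y*n+.1*(-np.cos(th)*d+[0,0,np.sin(th)]))+.5-[80,150])*3).round(0).tolist() for y in (.047,-.047)])
snap('scene','s12',(80,150,340,345),3)
E
```

```text
1.6 [[180.0, 30.0], [281.0, -1.0]]
1.7 [[174.0, 27.0], [274.0, -4.0]]
1.8 [[169.0, 26.0], [268.0, -5.0]]
1.9 [[163.0, 25.0], [263.0, -5.0]]
2.0 [[158.0, 26.0], [257.0, -5.0]]
2.1 [[154.0, 28.0], [252.0, -3.0]]
2.2 [[150.0, 30.0], [248.0, 0.0]]
```

View pics/s12.png

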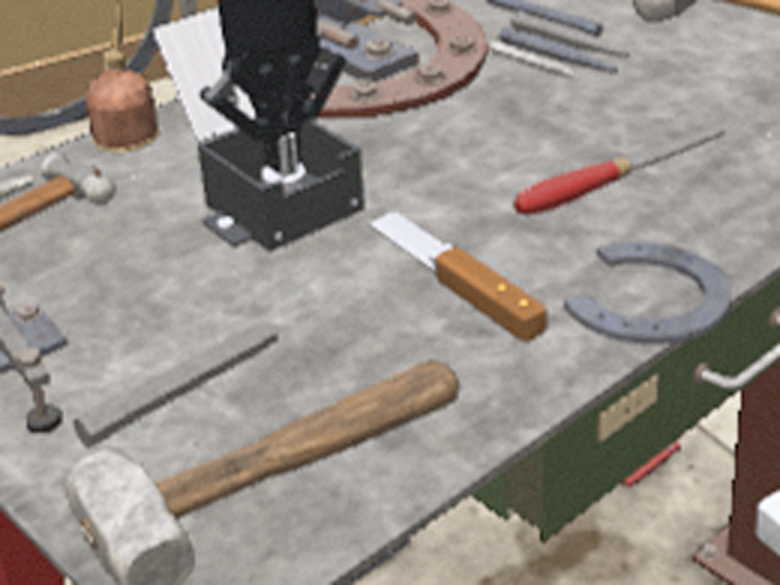

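Cover at about 2.1 rad, the scraper lies flat and clear, the plunger is held at about half travel: handing in.

```bash
python3 -c "
from workcell import bot
print(bot.finish_job())"
```

```text
the job is handed in; nothing more can be done
None
```

The task is done and handed in at about 19 s of the 72 s limit; handing in gave no verdict.

I gripped the scraper, pushed its blade about 18 mm into the slot and levered the cover open with the blade tip. I then laid the scraper flat in front of the station and let go of it. Last, I pressed the plunger with the closed fingertips and held it there.

What the last checks showed:
- **Cover:** it leans back at about 2.1 rad by its corners in the scene camera. The corners lay 5 to 10 enlarged pixels (2 to 3 camera pixels) off the projected ones, so this is approximate, but it is well past 1.7 rad.
- **Scraper and other tools:** the scraper lies flat and clear of the station. The file, chisel and hammer showed no visible shift in the pictures; I did not measure them.
- **Plunger:** the three estimates of its travel disagree a little but are all inside 8.5 to 15.5 mm. The tool height gives 11.9 mm, the vertical push of 6.1 N gives about 10.7 mm, and the picture gives about 12.6 mm.
- **Sideways force:** there was also a side push of about 2.7 N on the tool while pressing, which I did not look into.

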